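# Inspection marks on the tape measures

### The arm

A 6-joint arm with a two-finger parallel gripper is mounted at the origin on a cart in front of the work surface, level with it; the furniture and walls round the work are solid. World frame = base frame: x ahead of the robot, y to its left, z up, the work surface at z = 0. Lengths are in m, angles in rad, forces in N, time in s.
With the tool pointing down it reaches from about 0.3 to 0.875 m from the base axis. Payload 6.4 kg.
Tool frame: the origin (TCP) lies at the very end of the fingers, on their centre line; the grasp point (between the pads) lies 19 mm behind it; z points along the fingers, y is the line along which they close (so a half turn about z gives the same grasp; the last joint's range is limited). The gripper opens to 85 mm and grips with 20 to 120 N. Pads are 22 mm wide; open, the fingers measure 114 mm over their backs; the gripper's body (76 mm by 85 mm) begins 54 mm behind the grasp point. The pads swing forward as they close: fully open they stand 13 mm farther back than shut.
Start: joints at [-1.462, 0.181, 1.607, -0, 1.354, -0.206], TCP at [0.178, -0.547, 0.231] pointing down, gripper open.
Joint ranges: [-2.99, 2.99], [-0.89, 2.07], [0.3, 2.58], [-1.14, 4.28], [0, 2.63], [-3.12, 3.12]. Speed limits (rad/s): [2.57, 2.57, 3.01, 3.14, 3.14, 3.14].

### API

Orientations are given as a unit quaternion [w, x, y, z].
In Python, from bench import telemetry, camera, ctrl, spotter gives the robot as it stands.
- The arm moves only by the tool send_rows, never from a script. Its argument "series" is a list of rows, each a list of 3 entries, a list of its own where there are three numbers: the turn, a rotation vector about the world's x, y, z in degrees, then the shift along the world's x, y, z in mm, then the closure, from -1 (fully open) to 1 (shut), so that 0 is half open. In form: [[[rx, ry, rz], [dx, dy, dz], gripper], ...]. A call has 1 to 10 rows; each row is the pose to reach, as a shift and turn from the pose commanded when the call began; what a row does not reach only later rows make up. A row lasts 1/8 s, in which the tool goes at most 62.5 mm and 10.7 degrees, less where a joint would pass 70% of its speed; a pose out of reach is approached as far as the arm can. A call with a gripper value outside its range is refused whole. The fingers move at their own pace and stop on an object; the grip force is fixed at half the most. Time passes only in rows, so rows that repeat a pose let the fingers close. It gives the time, the measured TCP pose, the force, the opening and the grip force at its end, in the units of the state.
- telemetry.get_obs(): the state, without advancing time (a new reading comes with each control period).
- camera(name): name is "side" or "top"; returns a dict with "pixels" (480x640x3 uint8, red, green, blue), "camera_matrix" (3x3 intrinsics, pixels), "dist_coeffs" ([k1, k2, p1, p2, k3] as OpenCV has them; the pictures are not rectified), "xyz" and "orientation" of the camera in the world. Camera axes: x right, y up, looking along -z (the intrinsics and any distortion apply to the point x, -y, -z); pixel columns grow to the right and rows downward; lengths in m; the calibration is good to about 2 mm. A picture is of the moment at which its call begins. There is no depth.
- ctrl.hand_in(): hands the job in; it is judged then, once.
Trained networks look in the newest picture that a camera, given by its name, has taken for a name from the list of things; names that differ only in an ending like _2 or _b are one class to them, and where a whole thing is asked for, a point or a joint stands for the part that bears it (a point fixed in the world has none). Each returns a list of dicts, best first, with "conf" (0 to 1); they miss things now and then, are a little off and sometimes report something else, mostly with a low value. They report only what shows in the picture. A call takes as long as a camera call.
- spotter.boxes_of(thing, camera): "xyz" ([x, y, z] in m, in world coordinates, good to about 4 mm: the middle of the surface that is visible of it).
- spotter.landmark_of(thing, camera): "xyz" ([x, y, z] in m, in world coordinates, good to about 4 mm: a listed point, or the origin of a listed thing).
The state is a dict: "time_s": time; "q": joint angles; "dq": joint speeds; "joint_efforts": joint torques, N m; "eef_pos": TCP position; "eef_rot": TCP orientation; "wrist_force": force on the tool from outside, world axes, zero at the start; "torque": the same for the moment, N m; "opening": opening from 0.0 (shut) to 1.0 (fully open); "grasp_force": force on a finger pad.
Only numpy, scipy, OpenCV 4.12 (cv2) and the standard library are available. Lean on these libraries where they do the work, as an engineer would, in place of code of your own. Each camera call takes 0.05 s, during which the arm holds its last target. There are 200 camera calls.

### The job

The tape measures lying about need their yearly inspection mark: lay every one of them flat, white disc up, one to a steel pad of the marking station, each with its front (the end with the white blade hook) squarely toward the station's lever, and then, with all of them loaded, swing the spring lever down to its stop and let it come back up. Afterwards put them all into the grey storage tray, one to a cork mat, each with its front squarely toward the side of the tray that has the carrying handle.

Things in the scene. Friction and masses are not known exactly. Their poses are not given: they have to be found in the camera images.
- tape_1: black tape measure, one of up to three alike, lying flat with a round white disc up: case 64 mm wide (its x), 73 mm long (y from -31 to +42 mm), 34 mm high, 0.15 to 0.31 kg. Its front is the flat end with the small white blade hook, facing +y; a slanting black lug sticks out of the other end to y = -50 mm. Origin on the underside, z up. Grasp it across the 64 mm width, near y = +5 mm
- tape_1_front (a point): the white blade hook on this tape measure's front, at x = -16, y = +46, z = 15 mm in its frame
- tape_2: black tape measure, one of up to three alike, lying flat with a round white disc up: case 64 mm wide (its x), 73 mm long (y from -31 to +42 mm), 34 mm high, 0.15 to 0.31 kg. Its front is the flat end with the small white blade hook, facing +y; a slanting black lug sticks out of the other end to y = -50 mm. Origin on the underside, z up. Grasp it across the 64 mm width, near y = +5 mm
- tape_2_front (a point): the white blade hook on this tape measure's front, at x = -16, y = +46, z = 15 mm in its frame
- tape_3: black tape measure, one of up to three alike, lying flat with a round white disc up: case 64 mm wide (its x), 73 mm long (y from -31 to +42 mm), 34 mm high, 0.15 to 0.31 kg. Its front is the flat end with the small white blade hook, facing +y; a slanting black lug sticks out of the other end to y = -50 mm. Origin on the underside, z up. Grasp it across the 64 mm width, near y = +5 mm
- tape_3_front (a point): the white blade hook on this tape measure's front, at x = -16, y = +46, z = 15 mm in its frame
- station: grey marking station, fixed: deck 30 mm high, x -65 to +65, y -168 to +257 mm. Three steel pads, 78 by 84 mm along y, in a row at y = -105, 0, +105 mm, tops at 33 mm. A dark end plate (y = 161 to 167 mm, top at 56 mm) parts them from the spring lever and its 109 mm high cheeks. Origin on the table under the middle pad; x away from the robot, y to the lever end, z up
- bay_1 (a point): centre of the top face of the station's pad 1 (pad 3 is nearest the lever), 33 mm above the table; axes as the station's
- bay_2 (a point): centre of the top face of the station's pad 2 (pad 3 is nearest the lever), 33 mm above the table; axes as the station's
- bay_3 (a point): centre of the top face of the station's pad 3 (pad 3 is nearest the lever), 33 mm above the table; axes as the station's
- lever (a joint): the station's lever: 0 rad up at rest, 0.95 rad down at its stop. A spring drives it back up when let go
- lever_grip (a point): centre of the lever's black cross grip, a bar 22 mm thick, 70 mm long along the station's y. It swings about an axis along y at x = 50, y = 226, z = 95 mm in the station's frame, 150 mm out toward -x: 0.80 rad above level at rest (203 mm above the table), 0.15 rad below level at the stop (73 mm). Pull it toward the robot and down, 5 N rising to 9 N; it can be pinched from above
- tray: grey storage tray, fixed: 144 mm deep (x), 380 mm long (y), floor 6 mm thick; rims, and ribs between the places, 4 mm thick and 12 mm high. Three cork mats, 92 mm along x by 80 mm, in a row at y = -125, 0, +125 mm, tops at 8 mm; ribs at y = -62.5 and +62.5 mm. A dark carrying handle, a loop 50 mm high, stands on the long side nearest the robot (-x). Origin on the table under the middle mat, z up
- place_1 (a point): centre of the top face of the tray's mat 1 (1 at the -y end, 3 at the +y end), 8 mm above the table; axes as the tray's
- place_2 (a point): centre of the top face of the tray's mat 2 (1 at the -y end, 3 at the +y end), 8 mm above the table; axes as the tray's
- place_3 (a point): centre of the top face of the tray's mat 3 (1 at the -y end, 3 at the +y end), 8 mm above the table; axes as the tray's

How it is judged:
By the outcome, as a careful person would: the job done as asked, in the order asked, and still so for the second after the job is handed in, with the robot touching nothing.
Of tape_1, tape_2, tape_3 only 2 to 3 are there at a start; the rules pass over those that are not, and their reading is None.
At some moment in a run one of tape_1, tape_2, tape_3 may be knocked a few centimetres aside while the robot is not near it.
Once in a run the grip may slacken for a moment while it holds something.
It also fails if it takes over 210 s, if anything falls off the work surface, if the arm or the gripper's body presses on something with over 40 N, if the wrist force passes 120 N, or if a joint passes its speed limit or range.

## Working session

There is one attempt and no reset: what is moved stays moved. The work goes in short steps, Python scripts to look and compute and a tool call to move; the robot and the scene stay as the last step left them, time stands still between calls to the robot, and variables do not carry over. Pictures are saved under pics/ and viewed, at most 14 in all, crops included, and the job is handed in when it is done.

Besides the shell and the picture viewer there is one more tool, called after "Emit:" by a JSON object that holds its "op" and its "data". send_rows: Moves the arm, as the interface text tells. Its arguments: {"type":"object","properties":{"series":{"type":"array","items":{"type":"array"}}},"required":["series"]}

```bash
mkdir -p pics; ls; python3 - <<'E'
from bench import telemetry, camera, ctrl, spotter
import cv2,numpy as np
o=telemetry.get_obs();print(o)
for n in("top","side"):
    c=camera(n);cv2.imwrite(f"pics/{n}0.png",c["pixels"][:,:,::-1]);print(n,c["xyz"],c["orientation"],c["camera_matrix"],c["dist_coeffs"])
    for t in("tape_1","tape_1_front","station","bay_1","lever_grip","tray","place_1"):
        print(t,[(np.round(d["xyz"],3).tolist(),round(d["conf"],2)) for d in spotter.landmark_of(t,n)])
E
```

```text
pics
{'time_s': 0.0, 'q': array([-1.46230915e+00,  1.81564564e-01,  1.60799908e+00,  2.49508168e-05,
        1.35379187e+00, -2.06302761e-01]), 'dq': array([-0.00044332,  0.00021682, -0.0007135 , -0.00082323, -0.0008    ,
       -0.0005322 ]), 'joint_efforts': array([-1.08934379e-03, -4.44877803e+01, -3.51339555e+01, -4.08117430e-04,
        9.17873054e-03, -1.08505324e-05]), 'eef_pos': array([ 0.17799192, -0.5461835 ,  0.23037524]), 'eef_rot': array([-8.79784189e-04,  9.87639001e-01,  1.56743189e-01,  5.52576708e-05]), 'wrist_force': array([ 0.33397487,  0.07554347, -0.45113009]), 'torque': array([-0.01472258, -0.00845447, -0.01565178]), 'grasp_force': 0.0, 'opening': 0.9985041062489017}
top [ 0.40560782 -0.00811942  1.43853907] [-0.70643428 -0.02707447  0.02923962  0.70665595] [[559.62924629   0.         309.5404479 ]
 [  0.         559.62924629 240.01417023]
 [  0.           0.           1.        ]] [-0.06401515  0.          0.          0.          0.        ]
tape_1 [([0.467, 0.054, 0.002], 0.87), ([0.448, 0.185, -0.002], 0.76), ([0.378, 0.317, -0.003], 0.68)]
tape_1_front [([0.
[... 580 characters left out ...]
        546.28725257 251.40265627]
 [  0.           0.           1.        ]] [0.04939706 0.         0.         0.         0.        ]
tape_1 [([0.473, 0.056, -0.002], 0.78), ([0.447, 0.188, 0.0], 0.76), ([0.376, 0.32, 0.001], 0.58)]
tape_1_front [([0.463, 0.23, 0.02], 0.56)]
station [([0.634, -0.169, 0.004], 0.75)]
bay_1 [([0.627, -0.058, 0.031], 0.96), ([0.629, -0.175, 0.034], 0.86), ([0.633, -0.276, 0.033], 0.85)]
lever_grip [([0.569, 0.054, 0.204], 0.88), ([0.361, 0.36, 0.013], 0.3)]
tray [([0.452, -0.257, -0.002], 0.68), ([0.447, -0.136, 0.008], 0.51)]
place_1 [([0.452, -0.385, 0.01], 0.92), ([0.449, -0.134, 0.008], 0.87), ([0.455, -0.257, 0.008], 0.63), ([0.449, -0.254, -0.001], 0.31)]
```

View pics/top0.png

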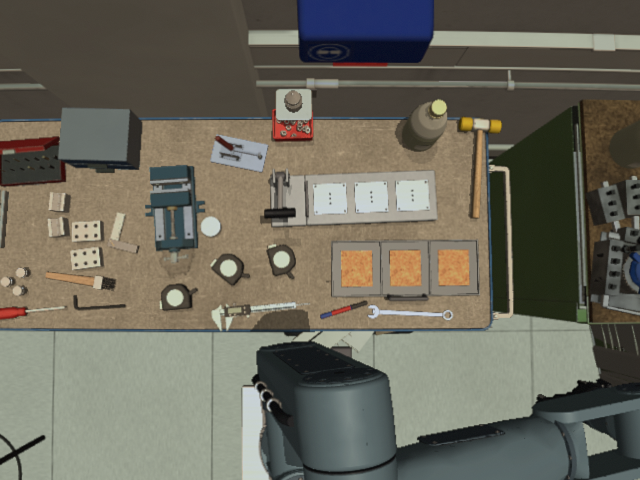

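View pics/side0.png

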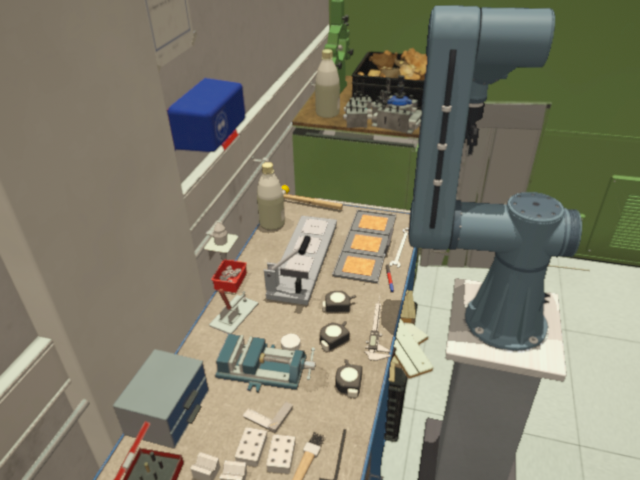

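```bash
cat > h.py <<'E'
import cv2,numpy as np
from bench import telemetry, camera, ctrl, spotter
from scipy.spatial.transform import Rotation as R
def proj(c,P):
    q=c["orientation"];Rm=R.from_quat([q[1],q[2],q[3],q[0]]).as_matrix()
    p=(np.asarray(P,float).reshape(-1,3)-c["xyz"])@Rm
    p=p*[1,-1,-1]
    return cv2.projectPoints(p,np.zeros(3),np.zeros(3),np.array(c["camera_matrix"]),np.array(c["dist_coeffs"]))[0].reshape(-1,2)
def ortho(c,x0,x1,y0,y1,z,s):  # up=+x, left=+y, s px per m
    h,w=int((x1-x0)*s),int((y1-y0)*s)
    u,v=np.meshgrid(np.arange(w),np.arange(h))
    P=np.stack([x1-v/s,y1-u/s,np.full(u.shape,z)],-1)
    m=proj(c,P).astype(np.float32).reshape(h,w,2)
    return cv2.remap(c["pixels"][:,:,::-1].copy(),m,None,cv2.INTER_CUBIC)
E
python3 - <<'E'
from h import *
c=camera("top")
a=ortho(c,.3,.52,.0,.38,.034,2000)
b=ortho(c,.3,.52,.0,.38,.034,1000)
cv2.imwrite("pics/t1.png",a)
a2=ortho(c,.36,.72,-.46,.1,.02,1400)
cv2.imwrite("pics/st1.png",a2)
E
```

```text
(no output)
```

View pics/t1.png

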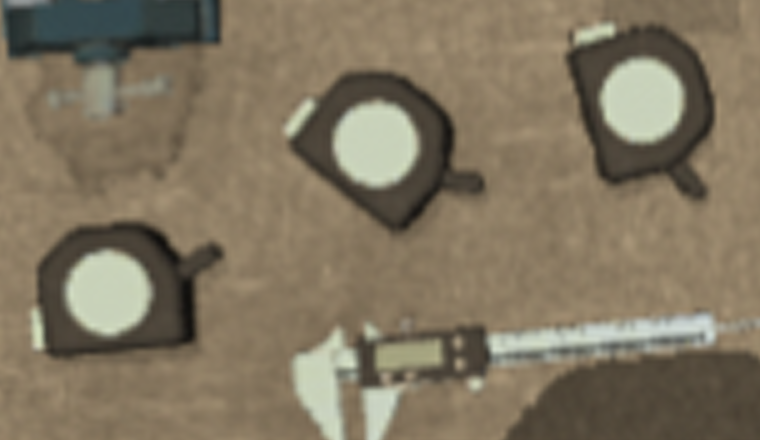

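View pics/st1.png

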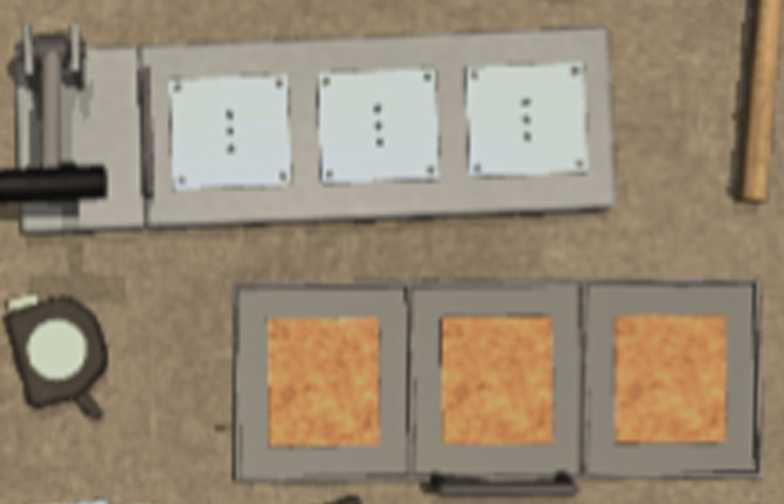

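```bash
cat >> h.py <<'E'
def tapes(c,x0=.3,x1=.75,y0=-.47,y1=.42,z=.034,show=True,rough=None):
    """disc + flat-edge fit: returns origin xy and front angle, disc offset (-2.5,6.5)mm"""
    s=2000;a=ortho(c,x0,x1,y0,y1,z,s);hsv=cv2.cvtColor(a,cv2.COLOR_BGR2HSV)
    dark=((hsv[:,:,2]<85)).astype(np.uint8)
    dark=cv2.morphologyEx(dark,cv2.MORPH_OPEN,cv2.getStructuringElement(2,(25,25)))
    cs,hi=cv2.findContours(dark,cv2.RETR_CCOMP,cv2.CHAIN_APPROX_NONE);out=[]
    for i,k in enumerate(cs):
        if hi[0][i][3]>=0: 
            A=cv2.contourArea(k);(u,v),r=cv2.minEnclosingCircle(k)
            if not(3000<A<9000 and A/(np.pi*r*r)>.8):continue
            m=cv2.moments(k);u,v=m["m10"]/m["m00"],m["m01"]/m["m00"]
            h=cs[hi[0][i][3]]
            h=cv2.approxPolyDP(cv2.convexHull(h),5,True)[:,0].astype(float)
            e=np.roll(h,-1,0)-h;L=np.linalg.norm(e,axis=1);j=L.argsort()[::-1][:3]
            E=[]
            for q in j:
                d=e[q]/L[q];w=h[q]-[u,v];dist=abs(w[0]*d[1]-w[1]*d[0])/2
                E.append((round(np.degrees(np.arctan2(-d[0],-d[1])),1),round(L[q]/2),round(dist)))
            D=(x1-v/s,y1-u/s);out.append((D,E))
            if show:print("disc",np.round(D,4),"edges(ang,len,dist)",E)
    return out
def orig(D,ang):
    f=np.array([np.cos(ang),np.sin(ang)]);x=np.array([f[1],-f[0]])
    return np.array(D)-.0065*f+.0025*x
def blobs(c,kind,x0,x1,y0,y1,z):
    s=2000;a=ortho(c,x0,x1,y0,y1,z,s);H=cv2.cvtColor(a,cv2.COLOR_BGR2HSV)
    m=(H[:,:,2]>205)&(H[:,:,1]<60) if kind=="pad" else (H[:,:,1]>130)&(H[:,:,2]>150)
    m=cv2.morphologyEx(m.astype(np.uint8),cv2.MORPH_CLOSE,np.ones((15,15)))
    for k in cv2.findContours(m,0,1)[0]:
        if cv2.contourArea(k)>10000:
            (u,v),wh,an=cv2.minAreaRect(k);print(kind,round(x1-v/s,4),round(y1-u/s,4),np.round(np.array(wh)/2),round(an,2))
E
python3 - <<'E'
from h import *
c=camera("top");tapes(c)
blobs(c,"pad",.54,.75,-.4,.02,.033);blobs(c,"cork",.36,.55,-.47,-.05,.008)
E
```

```text
pad 0.6238 -0.0634 [75. 83.] 87.09
pad 0.6282 -0.1684 [75. 83.] 86.29
pad 0.6327 -0.2728 [75. 80.] 87.92
cork 0.4474 -0.132 [90. 79.] 89.62
cork 0.4489 -0.2567 [90. 78.] 89.17
cork 0.4497 -0.3816 [89. 77.] 89.36
```

```bash
python3 - <<'E'
from h import *
c=camera("top")
a=ortho(c,.3,.52,.0,.38,.034,2000);g=cv2.cvtColor(a,cv2.COLOR_BGR2HSV)
for p in[(60,320),(108,292),(170,320),(20,400),(600,90),(642,100),(690,50)]:print(p,g[p[1],p[0]])
cv2.imwrite("pics/x.png",a)
src=open("h.py").read().replace("(2,(25,25))","(2,(11,11))");open("h.py","w").write(src)
import importlib,h;importlib.reload(h);h.tapes(c)
E
```

```text
(60, 320) [17 61 75]
(108, 292) [ 41  29 210]
(170, 320) [19 61 80]
(20, 400) [ 18  74 141]
(600, 90) [ 29  44 115]
(642, 100) [ 41  27 209]
(690, 50) [17 70 66]
disc [0.3736 0.3263] edges(ang,len,dist) [(np.float64(96.6), 61, 30), (np.float64(163.4), 49, 48), (np.float64(5.4), 43, 33)]
disc [0.4482 0.1922] edges(ang,len,dist) [(np.float64(118.0), 46, 45), (np.float64(48.6), 45, 29), (np.float64(-154.4), 40, 39)]
disc [0.4701 0.059 ] edges(ang,len,dist) [(np.float64(15.7), 59, 31), (np.float64(173.4), 48, 35), (np.float64(81.8), 45, 44)]
```

Emit:
{"op": "send_rows", "data": {"series": [[[0,0,-2.4],[28,55,40],-1],[[0,0,-2.4],[56,110,40],-1],[[0,0,-2.4],[84,165,40],-1],[[0,0,-2.4],[112,220,40],-1],[[0,0,-2.4],[140,275,40],-1],[[0,0,-2.4],[168,330,40],-1],[[0,0,-2.4],[196,385,40],-1],[[0,0,-2.4],[224,440,40],-1],[[0,0,-2.4],[252,495,40],-1],[[0,0,-2.4],[280,550,40],-1]]}}

```text
time_s: 2.2
eef_pos: [0.4577, 0.0031, 0.2718]
eef_rot: [0.0, 0.991, 0.136, 0.001]
wrist_force: [0.5, -0.4, -0.2]
opening: 0.998
grasp_force: 0.0
```

Emit:
{"op": "send_rows", "data": {"series": [[[0,0,0],[11,52,-20],-1],[[0,0,0],[11,52,-60],-1],[[0,0,0],[11,52,-110],-1],[[0,0,0],[11,52,-150],-1],[[0,0,0],[11,52,-170],-1],[[0,0,0],[11,52,-170],-1],[[0,0,0],[11,52,-170],-1]]}}

```text
time_s: 3.08
eef_pos: [0.4688, 0.0529, 0.1023]
eef_rot: [0.0, 0.991, 0.136, 0.001]
wrist_force: [-0.5, 0.5, 0.0]
opening: 0.998
grasp_force: 0.0
```

Emit:
{"op": "send_rows", "data": {"series": [[[0,0,0],[1,3,-45],-1],[[0,0,0],[1,3,-80],-1],[[0,0,0],[1,3,-95],-1],[[0,0,0],[1,3,-95],-1],[[0,0,0],[1,3,-95],1],[[0,0,0],[1,3,-95],1],[[0,0,0],[1,3,-95],1],[[0,0,0],[1,3,-95],1],[[0,0,0],[1,3,-95],1],[[0,0,0],[1,3,-95],1]]}}

```text
time_s: 4.32
eef_pos: [0.4706, 0.0558, 0.0084]
eef_rot: [0.001, 0.991, 0.136, 0.002]
wrist_force: [-2.1, -0.5, 8.3]
opening: 0.72
grasp_force: 65.8
```

Emit:
{"op": "send_rows", "data": {"series": [[[0,0,0],[0,0,50],1],[[0,0,0],[0,0,110],1],[[0,0,0],[0,0,170],1],[[0,0,0],[0,0,230],1],[[0,0,0],[0,0,262],1],[[0,0,10],[20,-40,262],1],[[0,0,20],[40,-80,262],1],[[0,0,30],[60,-120,262],1],[[0,0,40],[80,-160,262],1],[[0,0,50],[100,-200,262],1]]}}

```text
time_s: 5.58
eef_pos: [0.5694, -0.1452, 0.2693]
eef_rot: [0.0, 0.839, 0.544, 0.0]
wrist_force: [0.9, 0.3, -2.6]
opening: 0.719
grasp_force: 68.2
```

Emit:
{"op": "send_rows", "data": {"series": [[[0,0,10],[20,-40,0],1],[[0,0,20],[40,-80,0],1],[[0,0,26.7],[61,-125,-30],1],[[0,0,26.7],[61,-125,-80],1],[[0,0,26.7],[61,-125,-130],1],[[0,0,26.7],[61,-125,-160],1],[[0,0,26.7],[61,-125,-180],1],[[0,0,26.7],[61,-125,-180],1],[[0,0,26.7],[61,-125,-180],1]]}}

```text
time_s: 6.7
eef_pos: [0.6311, -0.2696, 0.0904]
eef_rot: [0.002, 0.692, 0.721, 0.0]
wrist_force: [-1.4, -0.0, -1.4]
opening: 0.72
grasp_force: 68.1
```

Emit:
{"op": "send_rows", "data": {"series": [[[0,0,0],[1,0,-25],1],[[0,0,0],[1,0,-40],1],[[0,0,0],[1,0,-47],1],[[0,0,0],[1,0,-48],1],[[0,0,0],[1,0,-48],-0.75],[[0,0,0],[1,0,-48],-0.75],[[0,0,0],[1,0,-48],-0.75],[[0,0,0],[1,0,-48],-0.75],[[0,0,0],[1,0,0],-1],[[0,0,0],[1,0,60],-1]]}}

```text
time_s: 7.95
eef_pos: [0.6297, -0.2682, 0.1473]
eef_rot: [-0.002, 0.693, 0.721, -0.0]
wrist_force: [-0.0, -1.4, -0.0]
opening: 1.0
grasp_force: 0.0
```

Emit:
{"op": "send_rows", "data": {"series": [[[0,0,0],[0,0,60],-1],[[0,0,0],[0,0,110],-1],[[0,0,-10],[-40,40,110],-1],[[0,0,-20],[-80,80,110],-1],[[0,0,-30],[-120,120,110],-1],[[0,0,-41.9],[-140,180,110],-1],[[0,0,-41.9],[-150,240,110],-1],[[0,0,-41.9],[-160,300,110],-1],[[0,0,-41.9],[-165,360,110],-1],[[0,0,-41.9],[-165,420,110],-1]]}}

```text
time_s: 9.2
eef_pos: [0.4655, 0.1529, 0.2588]
eef_rot: [0.0, 0.905, 0.426, 0.001]
wrist_force: [0.6, -0.3, 0.4]
opening: 1.002
grasp_force: 0.0
```

```bash
cat > look.py <<'E'
from h import *
import sys
c=camera("top");tapes(c)
for n in("top","side"):
    if n=="side":camera(n)
    for t in("tape_1","tape_1_front"):
        print(n,t,[(np.round(d["xyz"],3).tolist(),round(d["conf"],2)) for d in spotter.landmark_of(t,n)])
print(np.round(telemetry.get_obs()["eef_pos"],4),telemetry.get_obs()["time_s"])
if len(sys.argv)>1:
    x0,x1,y0,y1=map(float,sys.argv[2:6]);a=ortho(c,x0,x1,y0,y1,.05,min(780/(y1-y0),590/(x1-x0)));cv2.imwrite("pics/"+sys.argv[1],a)
E
python3 look.py
```

```text
disc [ 0.6329 -0.2721] edges(ang,len,dist) [(np.float64(88.5), 59, 34), (np.float64(155.7), 51, 40), (np.float64(8.0), 43, 43)]
top tape_1 [([0.381, 0.32, 0.001], 0.67), ([0.632, -0.27, 0.034], 0.61), ([0.45, 0.187, -0.001], 0.43)]
top tape_1_front [([0.463, 0.23, 0.016], 0.36)]
side tape_1 [([0.448, 0.189, 0.002], 0.96), ([0.376, 0.316, 0.001], 0.75), ([0.637, -0.273, 0.031], 0.48)]
side tape_1_front [([0.464, 0.232, 0.019], 0.89)]
[0.466  0.1503 0.2583] 9.5
```

Emit:
{"op": "send_rows", "data": {"series": [[[0,0,0],[-17,39,-40],-1],[[0,0,0],[-17,39,-100],-1],[[0,0,0],[-17,39,-160],-1],[[0,0,0],[-17,39,-190],-1],[[0,0,0],[-17,39,-200],-1],[[0,0,0],[-17,39,-200],-1]]}}

```text
time_s: 10.25
eef_pos: [0.4496, 0.1892, 0.0586]
eef_rot: [0.0, 0.905, 0.425, -0.0]
wrist_force: [1.1, -0.1, 0.9]
opening: 1.002
grasp_force: 0.0
```

Emit:
{"op": "send_rows", "data": {"series": [[[0,0,0],[0,0,-25],-1],[[0,0,0],[0,0,-43],-1],[[0,0,0],[0,0,-50],-1],[[0,0,0],[0,0,-50],-1],[[0,0,0],[0,0,-50],1],[[0,0,0],[0,0,-50],1],[[0,0,0],[0,0,-50],1],[[0,0,0],[0,0,-50],1],[[0,0,0],[0,0,-50],1],[[0,0,0],[0,0,-50],1]]}}

```text
time_s: 11.5
eef_pos: [0.4502, 0.1902, 0.01]
eef_rot: [0.0, 0.905, 0.426, 0.001]
wrist_force: [-1.7, -1.0, 9.1]
opening: 0.72
grasp_force: 65.6
```

Emit:
{"op": "send_rows", "data": {"series": [[[0,0,0],[0,0,50],1],[[0,0,0],[0,0,110],1],[[0,0,0],[0,0,170],1],[[0,0,0],[0,0,230],1],[[0,0,0],[0,0,265],1],[[0,0,10],[20,-50,265],1],[[0,0,20],[40,-100,265],1],[[0,0,30],[60,-150,265],1],[[0,0,40],[80,-200,265],1],[[0,0,42],[100,-250,265],1]]}}

```text
time_s: 12.75
eef_pos: [0.5492, -0.0616, 0.2737]
eef_rot: [0.0, 0.691, 0.723, 0.0]
wrist_force: [0.5, 0.0, -1.7]
opening: 0.72
grasp_force: 67.5
```

Emit:
{"op": "send_rows", "data": {"series": [[[0,0,0],[35,-50,0],1],[[0,0,0],[70,-100,0],1],[[0,0,0],[79,-103,-40],1],[[0,0,0],[79,-103,-90],1],[[0,0,0],[79,-103,-140],1],[[0,0,0],[79,-103,-170],1],[[0,0,0],[79,-103,-185],1],[[0,0,0],[79,-103,-185],1],[[0,0,0],[79,-103,-185],1]]}}

```text
time_s: 13.88
eef_pos: [0.6292, -0.1635, 0.0903]
eef_rot: [0.001, 0.692, 0.722, 0.0]
wrist_force: [1.0, 0.1, -1.6]
opening: 0.716
grasp_force: 67.5
```

Emit:
{"op": "send_rows", "data": {"series": [[[0,0,0],[0,0,-25],1],[[0,0,0],[0,0,-40],1],[[0,0,0],[0,0,-45],1],[[0,0,0],[0,0,-46],1],[[0,0,0],[0,0,-46],-0.75],[[0,0,0],[0,0,-46],-0.75],[[0,0,0],[0,0,-46],-0.75],[[0,0,0],[0,0,-46],-0.75],[[0,0,0],[0,0,0],-1],[[0,0,0],[0,0,60],-1]]}}

```text
time_s: 15.12
eef_pos: [0.6265, -0.1624, 0.1474]
eef_rot: [-0.002, 0.692, 0.722, -0.001]
wrist_force: [0.7, -1.0, -0.2]
opening: 0.999
grasp_force: 0.0
```

Emit:
{"op": "send_rows", "data": {"series": [[[0,0,0],[0,0,60],-1],[[0,0,0],[0,0,110],-1],[[0,0,0],[-40,40,110],-1],[[0,0,0],[-80,80,110],-1],[[0,0,0],[-120,120,110],-1],[[0,0,0],[-150,170,110],-1],[[0,0,0],[-170,225,110],-1],[[0,0,3],[-190,280,110],-1],[[0,0,3],[-210,335,110],-1],[[0,0,3],[-220,390,110],-1]]}}

```text
time_s: 16.38
eef_pos: [0.4069, 0.2287, 0.2588]
eef_rot: [0.0, 0.673, 0.74, 0.001]
wrist_force: [0.2, 0.1, 1.4]
opening: 1.001
grasp_force: 0.0
```

```bash
python3 look.py st2.png .33 .7 -.36 .1
```

```text
disc [ 0.6298 -0.165 ] edges(ang,len,dist) [(np.float64(90.0), 52, 34), (np.float64(177.3), 32, 36), (np.float64(8.4), 31, 42)]
disc [ 0.6329 -0.2721] edges(ang,len,dist) [(np.float64(88.5), 59, 34), (np.float64(155.7), 51, 40), (np.float64(8.0), 43, 43)]
top tape_1 [([0.631, -0.272, 0.034], 0.89), ([0.628, -0.168, 0.035], 0.73)]
top tape_1_front [([0.61, -0.123, 0.048], 0.93)]
side tape_1 [([0.641, -0.272, 0.031], 0.83), ([0.375, 0.322, -0.001], 0.65)]
side tape_1_front [([0.611, -0.122, 0.051], 0.8), ([0.451, -0.253, 0.005], 0.73), ([0.614, -0.23, 0.05], 0.27)]
[0.4081 0.2264 0.2583] 16.675
```

View pics/st2.png

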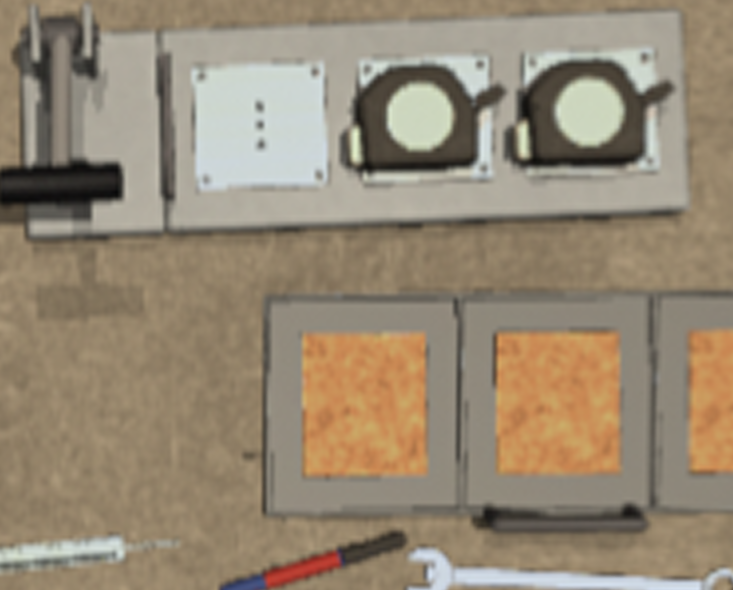

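Emit:
{"op": "send_rows", "data": {"series": [[[0,0,0],[-16,50,0],-1],[[0,0,0],[-32,98,-40],-1],[[0,0,0],[-32,98,-100],-1],[[0,0,0],[-32,98,-160],-1],[[0,0,0],[-32,98,-190],-1],[[0,0,0],[-32,98,-200],-1],[[0,0,0],[-32,98,-200],-1]]}}

```text
time_s: 17.55
eef_pos: [0.3768, 0.3244, 0.0586]
eef_rot: [0.0, 0.673, 0.739, -0.0]
wrist_force: [0.1, 0.5, 0.4]
opening: 1.0
grasp_force: 0.0
```

```bash
python3 - <<'E'
from h import *
c=camera("side")
for t in("tape_1","tape_1_front"):
    print(t,[(np.round(d["xyz"],3).tolist(),round(d["conf"],2)) for d in spotter.landmark_of(t,"side")])
print(telemetry.get_obs()["eef_pos"])
u,v=proj(c,[.376,.32,.03])[0].astype(int);p=c["pixels"][v-70:v+70,u-90:u+90,::-1]
cv2.imwrite("pics/a.png",cv2.resize(p,None,fx=3.5,fy=3.5,interpolation=2))
E
```

```text
tape_1 [([0.624, -0.168, 0.033], 0.83), ([0.375, 0.319, 0.002], 0.71), ([0.636, -0.273, 0.033], 0.66)]
tape_1_front [([0.612, -0.122, 0.051], 0.86)]
[0.37755247 0.32548972 0.06004467]
```

View pics/a.png

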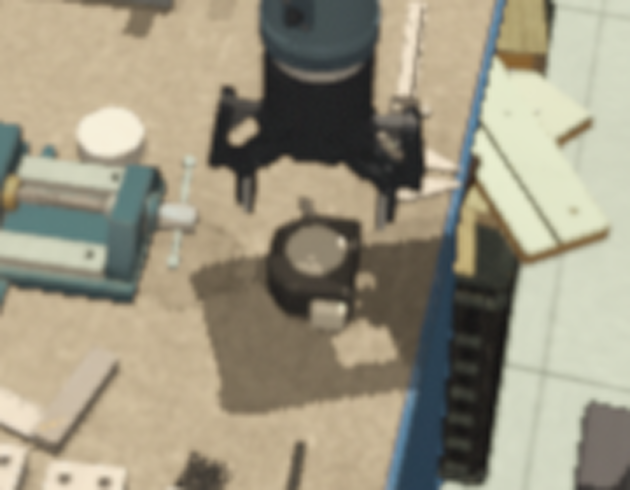

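Emit:
{"op": "send_rows", "data": {"series": [[[0,0,0],[0,0,-25],-1],[[0,0,0],[0,0,-43],-1],[[0,0,0],[0,0,-50],-1],[[0,0,0],[0,0,-50],-1],[[0,0,0],[0,0,-50],1],[[0,0,0],[0,0,-50],1],[[0,0,0],[0,0,-50],1],[[0,0,0],[0,0,-50],1],[[0,0,0],[0,0,-50],1],[[0,0,0],[0,0,-50],1]]}}

```text
time_s: 18.95
eef_pos: [0.377, 0.3256, 0.0099]
eef_rot: [0.0, 0.673, 0.74, 0.001]
wrist_force: [-2.2, -1.9, 8.4]
opening: 0.721
grasp_force: 65.5
```

Emit:
{"op": "send_rows", "data": {"series": [[[0,0,0],[0,0,50],1],[[0,0,0],[0,0,110],1],[[0,0,0],[0,0,170],1],[[0,0,0],[0,0,230],1],[[0,0,0],[0,0,265],1],[[0,0,-3],[30,-50,265],1],[[0,0,-3],[60,-100,265],1],[[0,0,-3],[90,-150,265],1],[[0,0,-3],[120,-200,265],1],[[0,0,-3],[150,-250,265],1]]}}

```text
time_s: 20.2
eef_pos: [0.5264, 0.0734, 0.2736]
eef_rot: [0.0, 0.692, 0.722, 0.0]
wrist_force: [0.7, 0.1, -1.7]
opening: 0.721
grasp_force: 68.5
```

Emit:
{"op": "send_rows", "data": {"series": [[[0,0,0],[35,-50,0],1],[[0,0,0],[70,-100,0],1],[[0,0,0],[98,-132,0],1],[[0,0,0],[98,-132,-50],1],[[0,0,0],[98,-132,-110],1],[[0,0,0],[98,-132,-160],1],[[0,0,0],[98,-132,-185],1],[[0,0,0],[98,-132,-185],1],[[0,0,0],[98,-132,-185],1]]}}

```text
time_s: 21.32
eef_pos: [0.6249, -0.0572, 0.0899]
eef_rot: [0.001, 0.692, 0.722, 0.001]
wrist_force: [-0.6, 0.0, -2.8]
opening: 0.717
grasp_force: 68.4
```

Emit:
{"op": "send_rows", "data": {"series": [[[0,0,0],[0,-1,-25],1],[[0,0,0],[0,-1,-40],1],[[0,0,0],[0,-1,-45],1],[[0,0,0],[0,-1,-46],1],[[0,0,0],[0,-1,-46],-0.75],[[0,0,0],[0,-1,-46],-0.75],[[0,0,0],[0,-1,-46],-0.75],[[0,0,0],[0,-1,-46],-0.75],[[0,0,0],[0,-1,0],-1],[[0,0,0],[0,-1,60],-1]]}}

```text
time_s: 22.58
eef_pos: [0.6225, -0.0576, 0.1475]
eef_rot: [-0.002, 0.692, 0.722, -0.001]
wrist_force: [-0.0, -0.6, -0.1]
opening: 0.998
grasp_force: 0.0
```

Emit:
{"op": "send_rows", "data": {"series": [[[0,0,0],[0,0,60],-1],[[0,0,0],[0,0,120],-1],[[0,0,0],[0,0,150],-1],[[0,0,0],[-60,0,150],-1],[[0,0,0],[-120,20,150],-1],[[0,0,0],[-180,30,150],-1],[[0,0,0],[-200,40,150],-1],[[0,0,0],[-200,40,150],-1]]}}

```text
time_s: 23.58
eef_pos: [0.4232, -0.0175, 0.2989]
eef_rot: [0.001, 0.692, 0.722, 0.0]
wrist_force: [0.1, 0.1, 0.9]
opening: 0.999
grasp_force: 0.0
```

```bash
python3 look.py st3.png .5 .72 -.36 .12; python3 - <<'E'
from h import *
for n in("top","side"):
    camera(n);print([(np.round(d["xyz"],3).tolist(),round(d["conf"],2)) for t in("lever_grip","station") for d in spotter.landmark_of(t,n)])
E
```

```text
disc [ 0.6257 -0.0585] edges(ang,len,dist) [(np.float64(94.2), 62, 34), (np.float64(156.7), 52, 43), (np.float64(-110.5), 44, 34)]
disc [ 0.6298 -0.165 ] edges(ang,len,dist) [(np.float64(88.9), 53, 33), (np.float64(4.7), 43, 41), (np.float64(172.8), 36, 36)]
disc [ 0.6329 -0.2721] edges(ang,len,dist) [(np.float64(88.5), 59, 34), (np.float64(155.4), 52, 40), (np.float64(7.8), 44, 43)]
top tape_1 [([0.627, -0.167, 0.034], 0.92), ([0.633, -0.273, 0.033], 0.88), ([0.626, -0.068, 0.033], 0.7)]
top tape_1_front [([0.61, -0.124, 0.05], 0.87)]
side tape_1 [([0.621, -0.062, 0.034], 0.9), ([0.625, -0.165, 0.033], 0.79), ([0.638, -0.276, 0.031], 0.64)]
side tape_1_front [([0.61, -0.122, 0.052], 0.79), ([0.626, -0.161, 0.03], 0.56)]
[ 0.4246 -0.0183  0.2981] 23.875
[([0.567, 0.056, 0.207], 0.82), ([0.608, -0.124, 0.044], 0.42), ([0.629, -0.169, -0.001], 0.78)]
[([0.57, 0.055, 0.2], 0.71), ([0.631, -0.169, 0.004], 0.59)]
```

View pics/st3.png

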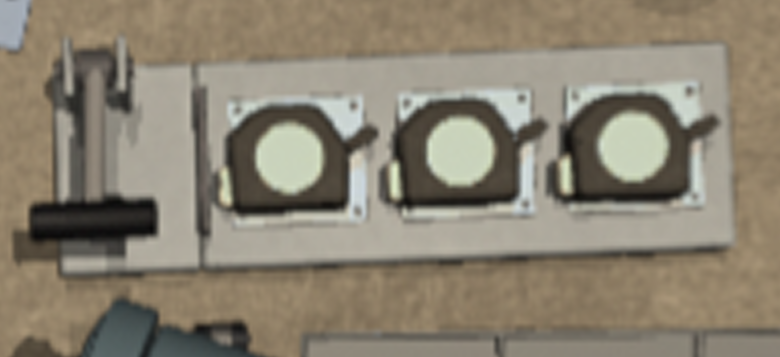

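```bash
cat >> h.py <<'E'
def relyaw(c,discs,z,half=.052):
    s=3000;im=[cv2.cvtColor(ortho(c,x-half,x+half,y-half,y+half,z,s),cv2.COLOR_BGR2GRAY).astype(np.float32) for x,y in discs]
    T=im[0];n=T.shape[0];m=np.zeros(T.shape,np.uint8);cv2.circle(m,(n//2,n//2),n//2-5,255,-1)
    r=[]
    for I in im:
        best=(-1,0)
        for a0 in range(-20,21,5):
            M=cv2.getRotationMatrix2D((n/2,n/2),a0,1).astype(np.float32)
            try:cc,W=cv2.findTransformECC(T,I,M,cv2.MOTION_EUCLIDEAN,(3,80,1e-5),m,5)
            except cv2.error:continue
            if cc>best[0]:best=(cc,np.degrees(np.arctan2(W[1,0],W[0,0])))
        r.append(best)
    return r
E
python3 - <<'E'
from h import *
c=camera("top")
d=[.4056+.9765*(np.array(p)-.4056)*[1,0]+0 for p in []]
D=[(.6257,-.0585),(.6298,-.165),(.6329,-.2721)]
print(relyaw(c,D,.034))
E
```

```text
[(1.0000000442996575, np.float32(-0.001694884)), (-1, 0), (-1, 0)]
```

```bash
python3 - <<'E'
from h import *
c=camera("top")
D=[(.6257,-.0585),(.6298,-.165),(.6329,-.2721)]
half=.05;s=3000
im=[]
for x,y in D:
    g=cv2.cvtColor(ortho(c,x-half,x+half,y-half,y+half,.034,s),cv2.COLOR_BGR2GRAY)
    im.append((cv2.GaussianBlur(g,(0,0),3)<105).astype(np.float32))
T=im[0];n=T.shape[0]
for I in im:
    best=(0,0)
    for a in np.arange(-12,12.1,.5):
        for dx in range(-12,13,3):
            for dy in range(-12,13,3):
                M=cv2.getRotationMatrix2D((n/2,n/2),a,1);M[:,2]+=[dx,dy]
                J=cv2.warpAffine(T,M,(n,n));iou=(J*I).sum()/np.maximum(J,I).sum()
                best=max(best,(iou,a,dx,dy))
    print(best)
E
```

```text
(np.float32(1.0), np.float64(0.0), 0, 0)
(np.float32(0.9050152), np.float64(0.0), -3, 0)Traceback (most recent call last):
  File "<stdin>", line 16, in <module>
ValueError: operands could not be broadcast together with shapes (300,300) (300,299)
```

Emit:
{"op": "send_rows", "data": {"series": [[[0,0,0],[50,31,0],-0.4],[[0,0,0],[100,62,0],-0.4],[[0,0,0],[142,93,-8],-0.4],[[0,0,0],[142,93,-50],-0.4],[[0,0,0],[142,93,-50],-0.4],[[0,0,0],[142,93,-50],-0.4]]}}

```text
time_s: 25.02
eef_pos: [0.5661, 0.0748, 0.2495]
eef_rot: [0.0, 0.692, 0.722, 0.0]
wrist_force: [-0.4, -0.2, 0.5]
opening: 0.702
grasp_force: 0.0
```

```bash
python3 - <<'E'
from h import *
c=camera("side")
u,v=proj(c,[.567,.06,.22])[0].astype(int);p=c["pixels"][v-65:v+65,u-80:u+80,::-1]
cv2.imwrite("pics/lv.png",cv2.resize(p,None,fx=4,fy=4,interpolation=2))
E
```

```text
(no output)
```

View pics/lv.png

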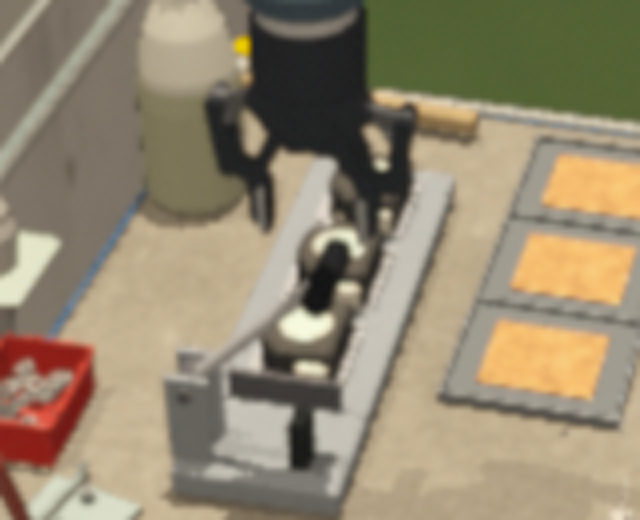

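Emit:
{"op": "send_rows", "data": {"series": [[[0,0,0],[0,0,-30],-0.4],[[0,0,0],[0,0,-55],-0.4],[[0,0,0],[0,0,-64],-0.4],[[0,0,0],[0,0,-64],-0.4],[[0,0,0],[0,0,-64],1],[[0,0,0],[0,0,-64],1],[[0,0,0],[0,0,-64],1],[[0,0,0],[0,0,-64],1],[[0,0,0],[0,0,-64],1],[[0,0,0],[0,0,-64],1]]}}

```text
time_s: 26.32
eef_pos: [0.5661, 0.075, 0.1857]
eef_rot: [0.0, 0.692, 0.722, 0.0]
wrist_force: [-3.4, -0.9, 4.5]
opening: 0.239
grasp_force: 58.4
```

Gripped (≈20 mm). Swing along the arc.

Emit:
{"op": "send_rows", "data": {"series": [[[0,0,0],[-5,0,-5],1],[[0,0,0],[-10,0,-11],1],[[0,0,0],[-19,-1,-23],1],[[0,0,0],[-27,-1,-36],1],[[0,0,0],[-34,-1,-49],1],[[0,0,0],[-39,-2,-63],1],[[0,0,0],[-42,-2,-78],1],[[0,0,0],[-45,-2,-93],1],[[0,0,0],[-45,-2,-107],1],[[0,0,0],[-45,-2,-107],1]]}}

```text
time_s: 27.58
eef_pos: [0.5208, 0.0732, 0.0777]
eef_rot: [-0.0, 0.692, 0.722, -0.0]
wrist_force: [-5.4, 0.4, 7.3]
opening: 0.24
grasp_force: 71.3
```

Emit:
{"op": "send_rows", "data": {"series": [[[0,0,0],[0,0,-8],1],[[0,0,0],[1,0,-15],1],[[0,0,0],[2,0,-20],1],[[0,0,0],[2,0,-23],1],[[0,0,0],[2,0,-25],1],[[0,0,0],[2,0,-25],1]]}}

```text
time_s: 28.32
eef_pos: [0.5214, 0.0732, 0.0526]
eef_rot: [-0.001, 0.692, 0.722, -0.001]
wrist_force: [-8.5, -1.1, 7.6]
opening: 0.234
grasp_force: 74.2
```

Emit:
{"op": "send_rows", "data": {"series": [[[0,0,0],[0,0,-2],1],[[0,0,0],[0,0,-4],1],[[0,0,0],[1,0,-5],1],[[0,0,0],[1,0,-5],1]]}}

```text
time_s: 28.82
eef_pos: [0.5219, 0.0732, 0.0473]
eef_rot: [-0.002, 0.692, 0.722, -0.002]
wrist_force: [-7.7, -1.0, 5.8]
opening: 0.236
grasp_force: 75.0
```

```bash
python3 - <<'E'
from h import *
for n in("top","side"):
    c=camera(n);print([(np.round(d["xyz"],3).tolist(),round(d["conf"],2)) for d in spotter.landmark_of("lever_grip",n)])
u,v=proj(c,[.525,.06,.08])[0].astype(int);p=c["pixels"][v-65:v+65,u-80:u+80,::-1]
cv2.imwrite("pics/lv2.png",cv2.resize(p,None,fx=4,fy=4,interpolation=2))
print(proj(c,[[.5295,.0525,.073],[.5295-.0015,.0875,.073]])-[u-80,v-65])
E
```

```text
[]
[([0.525, 0.052, 0.076], 0.67)]
[[80.12721515 65.35397647]
 [77.3401164  73.25829101]]
```

View pics/lv2.png

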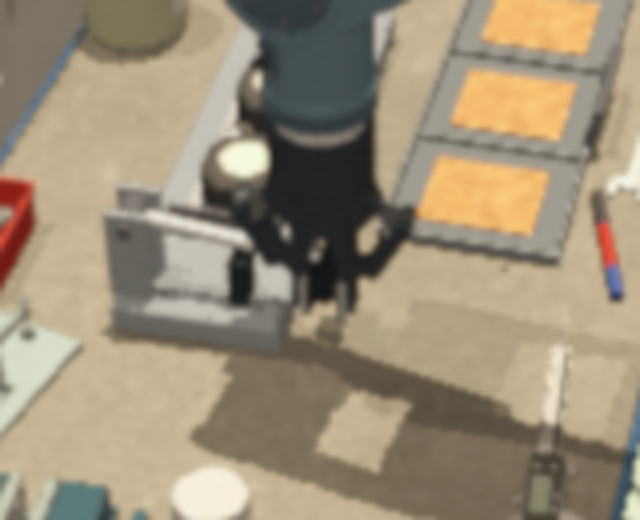

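Emit:
{"op": "send_rows", "data": {"series": [[[0,0,0],[0,0,-2],1],[[0,0,0],[1,0,-4],1],[[0,0,0],[1,0,-6],1],[[0,0,0],[1,0,-6],1]]}}

```text
time_s: 29.52
eef_pos: [0.5224, 0.0732, 0.0442]
eef_rot: [-0.002, 0.691, 0.722, -0.002]
wrist_force: [-25.7, -0.7, 38.8]
opening: 0.235
grasp_force: 78.2
```

Emit:
{"op": "send_rows", "data": {"series": [[[0,0,0],[-1,0,10],1],[[0,0,0],[-3,0,20],1],[[0,0,0],[-4,0,35],1],[[0,0,0],[-3,0,50],1],[[0,0,0],[-1,0,64],1],[[0,0,0],[2,1,79],1],[[0,0,0],[7,1,93],1],[[0,0,0],[14,1,106],1],[[0,0,0],[22,1,119],1],[[0,0,0],[26,2,125],1]]}}

```text
time_s: 30.78
eef_pos: [0.551, 0.0745, 0.167]
eef_rot: [0.0, 0.692, 0.722, -0.001]
wrist_force: [-3.4, -6.4, 4.9]
opening: 0.237
grasp_force: 61.0
```

Emit:
{"op": "send_rows", "data": {"series": [[[0,0,0],[5,0,6],1],[[0,0,0],[9,0,10],1],[[0,0,0],[9,0,10],1],[[0,0,0],[9,0,10],-0.4],[[0,0,0],[9,0,10],-0.4],[[0,0,0],[9,0,10],-0.4],[[0,0,0],[11,0,10],-0.4],[[0,0,0],[11,0,60],-0.4],[[0,0,0],[11,0,120],-0.4],[[0,0,0],[-40,0,120],-0.4]]}}

```text
time_s: 32.02
eef_pos: [0.5157, 0.0744, 0.2928]
eef_rot: [0.005, 0.692, 0.722, 0.004]
wrist_force: [0.6, 0.1, -0.9]
opening: 0.702
grasp_force: 0.0
```

Emit:
{"op": "send_rows", "data": {"series": [[[0,0,0],[-60,20,0],-0.4],[[0,0,0],[-120,50,0],-0.4],[[0,0,0],[-150,60,0],-0.4]]}}

```text
time_s: 32.4
eef_pos: [0.3588, 0.136, 0.2863]
eef_rot: [0.0, 0.692, 0.722, 0.0]
wrist_force: [-0.3, -0.0, 0.2]
opening: 0.702
grasp_force: 0.0
```

```bash
python3 look.py st4.png .5 .72 -.36 .12;python3 - <<'E'
from h import *
for n in("top","side"):
    c=camera(n);print([(np.round(d["xyz"],3).tolist(),round(d["conf"],2)) for d in spotter.landmark_of("lever_grip",n)])
E
```

```text
disc [ 0.6257 -0.0585] edges(ang,len,dist) [(np.float64(94.2), 62, 33), (np.float64(156.7), 52, 43), (np.float64(-110.5), 44, 34)]
disc [ 0.6298 -0.165 ] edges(ang,len,dist) [(np.float64(90.0), 52, 34), (np.float64(175.0), 35, 36), (np.float64(8.5), 30, 42)]
disc [ 0.6329 -0.2721] edges(ang,len,dist) [(np.float64(88.5), 59, 34), (np.float64(155.4), 52, 40), (np.float64(7.8), 44, 43)]
top tape_1 [([0.634, -0.276, 0.036], 0.92), ([0.626, -0.164, 0.031], 0.91), ([0.625, -0.068, 0.034], 0.57)]
top tape_1_front [([0.611, -0.122, 0.048], 0.96)]
side tape_1 [([0.634, -0.273, 0.033], 0.8), ([0.625, -0.165, 0.033], 0.54)]
side tape_1_front [([0.631, -0.172, 0.036], 0.74), ([0.611, -0.12, 0.05], 0.66)]
[0.3618 0.1348 0.2866] 32.7
[([0.568, 0.056, 0.207], 0.84), ([0.633, -0.271, 0.036], 0.17)]
[([0.635, -0.274, 0.036], 0.53)]
```

View pics/st4.png

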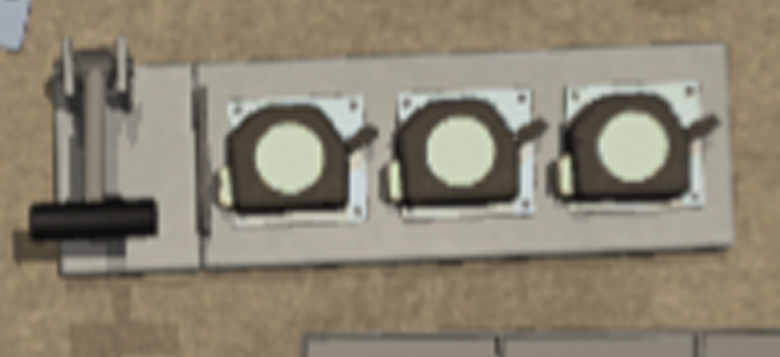

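Emit:
{"op": "send_rows", "data": {"series": [[[0,0,0],[0,-60,0],-1],[[0,0,0],[40,-120,0],-1],[[0,0,0],[90,-160,0],-1],[[0,0,0],[140,-193,0],-1],[[0,0,0],[200,-193,0],-1],[[0,0,0],[250,-193,0],-1],[[0,0,0],[264,-193,-50],-1],[[0,0,0],[264,-193,-110],-1],[[0,0,0],[264,-193,-160],-1],[[0,0,0],[264,-193,-190],-1]]}}

```text
time_s: 34.15
eef_pos: [0.6232, -0.0579, 0.0919]
eef_rot: [-0.002, 0.692, 0.722, -0.001]
wrist_force: [-0.3, -0.6, 0.2]
opening: 1.001
grasp_force: 0.0
```

Emit:
{"op": "send_rows", "data": {"series": [[[0,0,0],[0,0,0],-1],[[0,0,0],[0,0,0],-1]]}}

```text
time_s: 34.4
eef_pos: [0.626, -0.0585, 0.0975]
eef_rot: [0.001, 0.692, 0.722, 0.0]
wrist_force: [0.9, -0.3, 0.9]
opening: 0.996
grasp_force: 0.0
```

Emit:
{"op": "send_rows", "data": {"series": [[[0,0,0],[-1,0,-30],-1],[[0,0,0],[-1,0,-48],-1],[[0,0,0],[-1,0,-53],-1],[[0,0,0],[-1,0,-53],-1],[[0,0,0],[-1,0,-53],1],[[0,0,0],[-1,0,-53],1],[[0,0,0],[-1,0,-53],1],[[0,0,0],[-1,0,-53],1],[[0,0,0],[-1,0,-53],1],[[0,0,0],[-1,0,-53],1]]}}

```text
time_s: 35.65
eef_pos: [0.6251, -0.0582, 0.045]
eef_rot: [0.001, 0.692, 0.722, 0.001]
wrist_force: [-1.3, 0.5, 6.7]
opening: 0.717
grasp_force: 66.3
```

Emit:
{"op": "send_rows", "data": {"series": [[[0,0,0],[0,0,40],1],[[0,0,0],[0,0,95],1],[[0,0,0],[0,0,140],1],[[0,0,10],[-25,0,150],1],[[0,0,20],[-50,-10,150],1],[[0,0,30],[-75,-20,150],1],[[0,0,40],[-100,-35,150],1],[[0,0,50],[-125,-50,150],1],[[0,0,60],[-150,-65,150],1],[[0,0,70],[-170,-74,150],1]]}}

```text
time_s: 36.9
eef_pos: [0.4528, -0.1323, 0.1932]
eef_rot: [-0.0, 0.15, 0.989, -0.0]
wrist_force: [0.5, -0.3, -2.6]
opening: 0.718
grasp_force: 67.0
```

Emit:
{"op": "send_rows", "data": {"series": [[[0,0,10],[-11,0,0],1],[[0,0,18.1],[-11,0,-20],1],[[0,0,18.1],[-11,0,-60],1],[[0,0,18.1],[-11,0,-110],1],[[0,0,18.1],[-11,0,-130],1],[[0,0,18.1],[-11,0,-130],1],[[0,0,18.1],[-11,0,-130],1]]}}

```text
time_s: 37.78
eef_pos: [0.4437, -0.1324, 0.0644]
eef_rot: [0.001, -0.005, 1.0, -0.0]
wrist_force: [-0.1, -0.7, -1.6]
opening: 0.719
grasp_force: 67.0
```

Emit:
{"op": "send_rows", "data": {"series": [[[0,0,0],[0,0,-25],1],[[0,0,0],[0,0,-40],1],[[0,0,0],[0,0,-44],1],[[0,0,0],[0,0,-45],1],[[0,0,0],[0,0,-45],-0.75],[[0,0,0],[0,0,-45],-0.75],[[0,0,0],[0,0,-45],-0.75],[[0,0,0],[0,0,-45],-0.75],[[0,0,0],[0,0,0],-0.8],[[0,0,0],[0,0,60],-1]]}}

```text
time_s: 39.02
eef_pos: [0.4415, -0.1312, 0.123]
eef_rot: [-0.002, -0.005, 1.0, 0.001]
wrist_force: [1.2, 0.1, -0.3]
opening: 1.003
grasp_force: 0.0
```

Emit:
{"op": "send_rows", "data": {"series": [[[0,0,-10],[0,0,60],-1],[[0,0,-20],[20,-5,80],-1],[[0,0,-30],[50,-10,80],-1],[[0,0,-40],[80,-15,80],-1],[[0,0,-50],[110,-20,80],-1],[[0,0,-60],[140,-25,80],-1],[[0,0,-70],[160,-30,80],-1],[[0,0,-80],[180,-30,80],-1],[[0,0,-88.1],[185,-31,60],-1],[[0,0,-88.1],[185,-31,10],-1]]}}

```text
time_s: 40.28
eef_pos: [0.6306, -0.164, 0.1353]
eef_rot: [0.003, 0.692, 0.722, 0.001]
wrist_force: [0.1, -0.4, -1.1]
opening: 1.0
grasp_force: 0.0
```

Emit:
{"op": "send_rows", "data": {"series": [[[0,0,0],[0,0,-20],-1],[[0,0,0],[0,0,-30],-1],[[0,0,0],[0,0,-30],-1]]}}

```text
time_s: 40.65
eef_pos: [0.6282, -0.1631, 0.1037]
eef_rot: [0.0, 0.692, 0.722, 0.0]
wrist_force: [-0.6, 0.0, -0.1]
opening: 1.003
grasp_force: 0.0
```

Emit:
{"op": "send_rows", "data": {"series": [[[0,0,0],[0,0,-35],-1],[[0,0,0],[0,0,-54],-1],[[0,0,0],[0,0,-60],-1],[[0,0,0],[0,0,-60],-1],[[0,0,0],[0,0,-60],1],[[0,0,0],[0,0,-60],1],[[0,0,0],[0,0,-60],1],[[0,0,0],[0,0,-60],1],[[0,0,0],[0,0,-60],1],[[0,0,0],[0,0,-60],1]]}}

```text
time_s: 41.9
eef_pos: [0.6292, -0.1635, 0.0452]
eef_rot: [0.001, 0.692, 0.722, 0.0]
wrist_force: [-0.7, 0.3, 6.0]
opening: 0.723
grasp_force: 66.0
```

Emit:
{"op": "send_rows", "data": {"series": [[[0,0,0],[0,0,40],1],[[0,0,0],[0,0,95],1],[[0,0,0],[0,0,140],1],[[0,0,10],[-25,-5,150],1],[[0,0,20],[-50,-20,150],1],[[0,0,30],[-75,-30,150],1],[[0,0,40],[-100,-45,150],1],[[0,0,50],[-125,-60,150],1],[[0,0,60],[-150,-80,150],1],[[0,0,70],[-172,-94,150],1]]}}

```text
time_s: 43.15
eef_pos: [0.4549, -0.2575, 0.1934]
eef_rot: [0.0, 0.15, 0.989, -0.0]
wrist_force: [-0.2, -0.0, -1.6]
opening: 0.717
grasp_force: 66.5
```

Emit:
{"op": "send_rows", "data": {"series": [[[0,0,10],[-11,0,0],1],[[0,0,18.1],[-11,0,-20],1],[[0,0,18.1],[-11,0,-60],1],[[0,0,18.1],[-11,0,-110],1],[[0,0,18.1],[-11,0,-130],1],[[0,0,18.1],[-11,0,-130],1],[[0,0,18.1],[-11,0,-130],1]]}}

```text
time_s: 44.02
eef_pos: [0.4456, -0.2576, 0.0645]
eef_rot: [0.001, -0.005, 1.0, -0.001]
wrist_force: [-0.5, 0.2, -0.2]
opening: 0.717
grasp_force: 66.5
```

Emit:
{"op": "send_rows", "data": {"series": [[[0,0,0],[0,0,-25],1],[[0,0,0],[0,0,-40],1],[[0,0,0],[0,0,-44],1],[[0,0,0],[0,0,-45],1],[[0,0,0],[0,0,-45],-0.75],[[0,0,0],[0,0,-45],-0.75],[[0,0,0],[0,0,-45],-0.75],[[0,0,0],[0,0,-45],-0.75],[[0,0,0],[0,0,0],-0.8],[[0,0,0],[0,0,60],-1]]}}

```text
time_s: 45.28
eef_pos: [0.4437, -0.2559, 0.1228]
eef_rot: [-0.002, -0.005, 1.0, 0.002]
wrist_force: [0.3, -0.4, 0.9]
opening: 1.001
grasp_force: 0.0
```

Emit:
{"op": "send_rows", "data": {"series": [[[0,0,-10],[0,0,60],-1],[[0,0,-20],[20,0,80],-1],[[0,0,-30],[50,-2,80],-1],[[0,0,-40],[80,-5,80],-1],[[0,0,-50],[110,-7,80],-1],[[0,0,-60],[140,-9,80],-1],[[0,0,-70],[160,-10,80],-1],[[0,0,-80],[180,-11,80],-1],[[0,0,-88.1],[185,-11,60],-1],[[0,0,-88.1],[185,-11,10],-1]]}}

```text
time_s: 46.52
eef_pos: [0.6325, -0.2691, 0.1355]
eef_rot: [0.003, 0.692, 0.722, 0.001]
wrist_force: [-0.5, -0.6, -0.9]
opening: 1.001
grasp_force: 0.0
```

Emit:
{"op": "send_rows", "data": {"series": [[[0,0,0],[0,0,-20],-1],[[0,0,0],[0,0,-30],-1],[[0,0,0],[0,0,-30],-1]]}}

```text
time_s: 46.9
eef_pos: [0.6301, -0.2682, 0.1037]
eef_rot: [0.0, 0.692, 0.722, 0.0]
wrist_force: [0.6, 0.5, -0.5]
opening: 1.0
grasp_force: 0.0
```

```bash
python3 look.py tr1.png .36 .7 -.46 -.05
```

```text
top tape_1 [([0.452, -0.132, 0.009], 0.51), ([0.598, -0.262, 0.034], 0.39)]
top tape_1_front []
side tape_1 [([0.6, -0.27, 0.033], 0.7), ([0.449, -0.255, 0.006], 0.6), ([0.444, -0.135, 0.01], 0.56)]
side tape_1_front [([0.405, -0.276, 0.028], 0.71), ([0.446, -0.13, 0.01], 0.2)]
[ 0.6306 -0.2683  0.1047] 47.2
```

View pics/tr1.png

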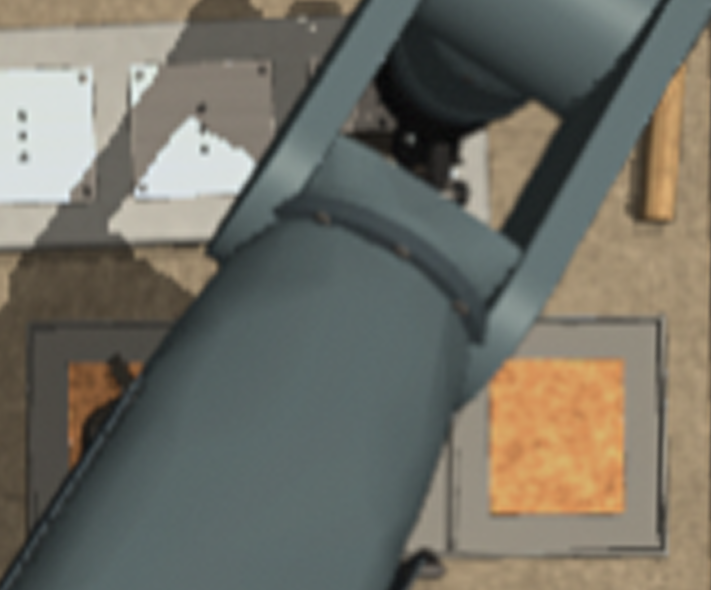

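Emit:
{"op": "send_rows", "data": {"series": [[[0,0,0],[0,0,60],-1],[[0,0,0],[0,0,120],-1],[[0,0,0],[-60,50,140],-1],[[0,0,0],[-120,100,140],-1],[[0,0,0],[-160,150,140],-1],[[0,0,0],[-180,200,140],-1],[[0,0,0],[-200,260,140],-1],[[0,0,0],[-200,300,140],-1],[[0,0,0],[-200,340,140],-1]]}}

```text
time_s: 48.32
eef_pos: [0.4292, 0.0742, 0.2443]
eef_rot: [0.001, 0.692, 0.722, 0.001]
wrist_force: [0.7, -0.3, 0.4]
opening: 1.001
grasp_force: 0.0
```

```bash
python3 look.py tr2.png .36 .7 -.46 -.05
```

```text
disc [ 0.593 -0.266] edges(ang,len,dist) [(np.float64(159.6), 50, 41), (np.float64(-108.2), 46, 34), (np.float64(5.2), 44, 43)]
top tape_1 [([0.598, -0.265, 0.037], 0.95), ([0.448, -0.255, 0.01], 0.88)]
top tape_1_front [([0.402, -0.274, 0.023], 0.8)]
side tape_1 [([0.443, -0.131, 0.011], 0.95), ([0.602, -0.266, 0.032], 0.64), ([0.448, -0.253, 0.008], 0.62)]
side tape_1_front [([0.57, 0.058, 0.202], 0.65)]
[0.4302 0.0713 0.2436] 48.625
```

View pics/tr2.png

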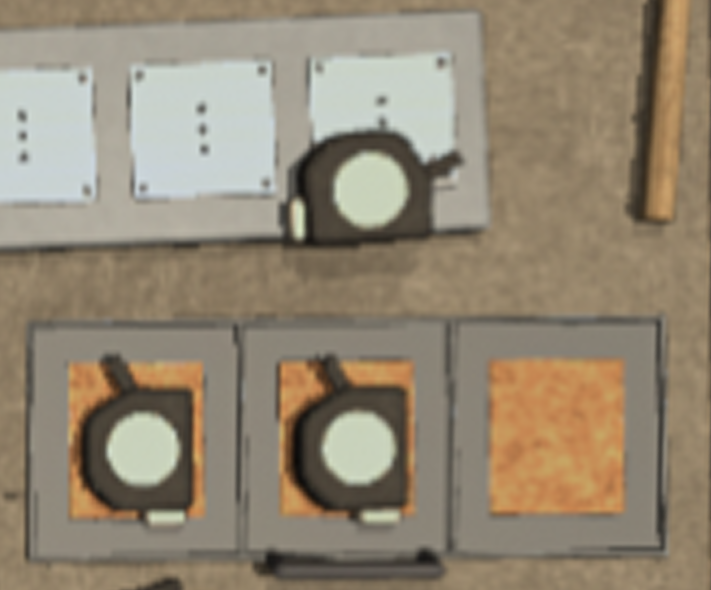

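Emit:
{"op": "send_rows", "data": {"series": [[[0,0,2],[30,-50,0],-1],[[0,0,2],[60,-100,0],-1],[[0,0,2],[85,-150,0],-1],[[0,0,2],[110,-200,0],-1],[[0,0,2],[135,-250,0],-1],[[0,0,2],[155,-300,-20],-1],[[0,0,2],[164,-332,-60],-1],[[0,0,2],[164,-332,-110],-1],[[0,0,2],[164,-332,-140],-1],[[0,0,2],[164,-332,-140],-1]]}}

```text
time_s: 49.88
eef_pos: [0.5911, -0.2605, 0.0997]
eef_rot: [-0.003, 0.68, 0.733, -0.001]
wrist_force: [-0.4, 0.4, 0.1]
opening: 0.998
grasp_force: 0.0
```

Emit:
{"op": "send_rows", "data": {"series": [[[0,0,0],[0,0,0],-1],[[0,0,0],[0,0,0],-1]]}}

```text
time_s: 50.12
eef_pos: [0.5951, -0.2611, 0.1057]
eef_rot: [0.002, 0.679, 0.734, 0.0]
wrist_force: [0.7, -0.5, 0.5]
opening: 1.0
grasp_force: 0.0
```

Emit:
{"op": "send_rows", "data": {"series": [[[0,0,0],[0,0,-35],-1],[[0,0,0],[0,0,-54],-1],[[0,0,0],[0,0,-60],-1],[[0,0,0],[0,0,-60],-1],[[0,0,0],[0,0,-60],1],[[0,0,0],[0,0,-60],1],[[0,0,0],[0,0,-60],1],[[0,0,0],[0,0,-60],1],[[0,0,0],[0,0,-60],1],[[0,0,0],[0,0,-60],1]]}}

```text
time_s: 51.38
eef_pos: [0.5948, -0.2605, 0.0453]
eef_rot: [0.001, 0.679, 0.734, 0.0]
wrist_force: [-0.7, 1.1, 5.9]
opening: 0.722
grasp_force: 64.5
```

Emit:
{"op": "send_rows", "data": {"series": [[[0,0,0],[0,0,40],1],[[0,0,0],[0,0,95],1],[[0,0,0],[0,0,140],1],[[0,0,10],[-25,-10,150],1],[[0,0,20],[-50,-20,150],1],[[0,0,30],[-75,-40,150],1],[[0,0,40],[-100,-60,150],1],[[0,0,50],[-115,-80,150],1],[[0,0,60],[-130,-100,150],1],[[0,0,70],[-140,-122,150],1]]}}

```text
time_s: 52.62
eef_pos: [0.4532, -0.3824, 0.1937]
eef_rot: [0.0, 0.133, 0.991, -0.0]
wrist_force: [-0.0, 0.6, -3.0]
opening: 0.722
grasp_force: 67.0
```

Emit:
{"op": "send_rows", "data": {"series": [[[0,0,10],[-9,0,0],1],[[0,0,16.1],[-9,0,-20],1],[[0,0,16.1],[-9,0,-60],1],[[0,0,16.1],[-9,0,-110],1],[[0,0,16.1],[-9,0,-130],1],[[0,0,16.1],[-9,0,-130],1],[[0,0,16.1],[-9,0,-130],1]]}}

```text
time_s: 53.5
eef_pos: [0.446, -0.3833, 0.0654]
eef_rot: [0.001, -0.005, 1.0, -0.001]
wrist_force: [0.3, -1.0, -2.3]
opening: 0.718
grasp_force: 67.0
```

Emit:
{"op": "send_rows", "data": {"series": [[[0,0,0],[0,0,-25],1],[[0,0,0],[0,0,-40],1],[[0,0,0],[0,0,-44],1],[[0,0,0],[0,0,-45],1],[[0,0,0],[0,0,-45],-0.75],[[0,0,0],[0,0,-45],-0.75],[[0,0,0],[0,0,-45],-0.75],[[0,0,0],[0,0,-45],-0.75],[[0,0,0],[0,0,0],-0.8],[[0,0,0],[0,0,60],-1]]}}

```text
time_s: 54.75
eef_pos: [0.4438, -0.3807, 0.1224]
eef_rot: [-0.001, -0.005, 1.0, 0.002]
wrist_force: [0.0, -1.5, 1.1]
opening: 0.999
grasp_force: 0.0
```

Emit:
{"op": "send_rows", "data": {"series": [[[0,0,0],[0,0,60],-1],[[0,0,0],[0,0,120],-1],[[0,0,0],[0,60,130],-1],[[0,0,0],[0,120,130],-1],[[0,0,0],[0,180,130],-1],[[0,0,0],[0,240,130],-1],[[0,0,0],[0,300,130],-1],[[0,0,0],[0,360,130],-1],[[0,0,0],[0,420,130],-1],[[0,0,0],[0,450,130],-1]]}}

```text
time_s: 56.0
eef_pos: [0.4444, 0.0708, 0.2534]
eef_rot: [0.0, -0.006, 1.0, 0.0]
wrist_force: [0.4, -0.5, -0.3]
opening: 1.0
grasp_force: 0.0
```

```bash
python3 look.py tr3.png .36 .7 -.46 .1
```

```text
top tape_1 [([0.455, -0.38, 0.008], 0.9), ([0.453, -0.135, 0.008], 0.79)]
top tape_1_front [([0.404, -0.272, 0.023], 0.78)]
side tape_1 [([0.457, -0.381, 0.008], 0.91), ([0.45, -0.255, 0.01], 0.63), ([0.447, -0.13, 0.011], 0.59)]
side tape_1_front [([0.407, -0.27, 0.024], 0.66), ([0.405, -0.151, 0.02], 0.58)]
[0.445  0.0671 0.2532] 56.3
```

View pics/tr3.png

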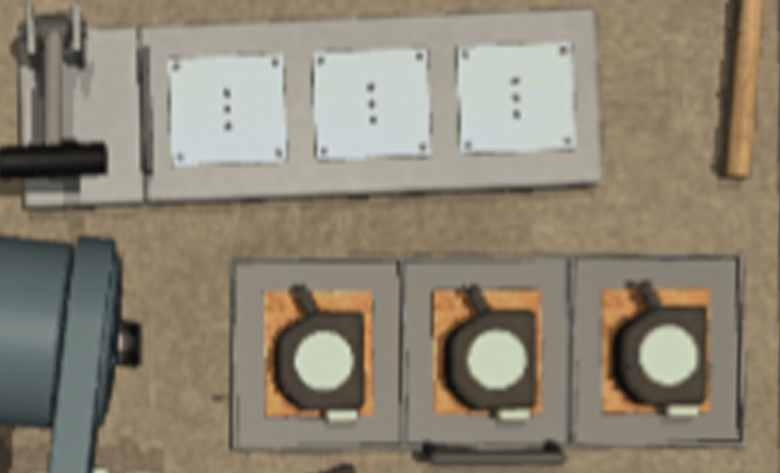

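```bash
python3 -c "
from bench import ctrl
print(ctrl.hand_in())"
```

```text
the job is handed in; nothing more can be done
None
```

I loaded all three tapes on the station pads, swung the lever to its stop and back up, then set each tape on its own cork mat with its front toward the handle; the job is handed in, and the result was not reported back.

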